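# Pair the glaze jars with their fired test tiles

### The arm

A 6-joint arm with a two-finger parallel gripper is mounted at the origin on the work surface. World frame = base frame: x ahead of the robot, y to its left, z up, the work surface at z = 0. Lengths are in m, angles in rad, forces in N, time in s.
With the tool pointing down it reaches from about 0.35 to 0.975 m from the base axis. Payload 4.9 kg.
Tool frame: the origin (TCP) lies at the very end of the fingers, on their centre line; the grasp point (between the pads) lies 19 mm behind it; z points along the fingers, y is the direction in which the jaws open and shut (so a half turn about z gives the same grasp; the last joint's range is limited). The gripper opens to 85 mm and grips with 20 to 120 N. Pads are 22 mm wide; open, the fingers measure 114 mm over their backs; the gripper's body (76 mm by 85 mm) begins 54 mm behind the grasp point. The pads swing forward as they close: fully open they stand 13 mm farther back than shut.
Start: joints at [1.072, 0.053, 1.613, -0, 1.476, -0.119], TCP at [0.232, 0.58, 0.231] pointing down, gripper open.
Joint ranges: [-3.01, 3.01], [-1.01, 2.22], [0.06, 2.58], [-1.02, 4.17], [0.09, 2.62], [-3.14, 3.14]. Speed limits (rad/s): [2.57, 2.57, 3.14, 3.14, 3.14, 3.14].

### API

Orientations are given as a unit quaternion [w, x, y, z].
In Python, from plant import state, eyes, job_done gives the robot as it stands.
- The arm moves only by the tool apply_moves, never from a script. Its argument "commands" is a list of rows, each an object with "linear": the shift along the tool's x, y, z in m, a list of three; "delta_rot": the turn, a rotation vector about the tool's x, y, z in degrees, a list of three; "fingers": the closure in counts, from 0 (fully open) to 255 (shut). In form: [{"linear": [x, y, z], "delta_rot": [wx, wy, wz], "fingers": fingers}, ...]. A call has exactly 8 rows; each row is the pose to reach, as a shift and turn from the pose commanded when the call began, along the tool's axes at that moment; what a row does not reach only later rows make up. A row lasts 1/10 s, in which the tool goes at most 50 mm and 8.59 degrees, less where a joint would pass 70% of its speed; a pose out of reach is approached as far as the arm can. A call with a gripper value outside its range is refused whole. The fingers move at their own pace and stop on an object; the grip force is fixed at half the most. Time passes only in rows, so rows that repeat a pose let the fingers close, or fill a call up. It gives the time, the measured TCP pose, the force and the opening at its end, in the units of the state.
- state(): the state, without advancing time (a new reading comes with each control period).
- eyes.grab_frame(name): name is "scene" or "top"; returns the picture (384x512x3 uint8, red, green, blue); there is no depth.
- eyes.camera_params(name): a dict with "fx", "fy", "cx", "cy" (pixels), "k1" (the pictures are not rectified: a ray, as slopes to the right and down, at radius r is drawn at 1 + k1 r^2 times it, then the intrinsics apply), "position" and "rotation" of the camera in the world. Camera axes: x right, y down, z forward; pixel columns grow to the right and rows downward; lengths in m; the calibration is good to about 2 mm. A picture is of the moment at which its call begins. camera_params takes no time and is no camera call.
- job_done(): hands the job in, once; it reports no verdict.
The state is a dict: "time": time; "joint_pos": joint angles; "joint_vel": joint speeds; "joint_efforts": joint torques, N m; "tool_pos": TCP position; "tool_rot": TCP orientation; "contact_force": force on the tool from outside, world axes, zero at the start; "ft_torque": the same for the moment, N m; "gripper_width": opening from 0.0 (shut) to 1.0 (fully open).
Only numpy, scipy, OpenCV 4.12 (cv2) and the standard library are available. Lean on these libraries where they do the work, as an engineer would, in place of code of your own. Each camera call takes 0.05 s, during which the arm holds its last target.

### The job

Stand each of the four glaze jars on the clay test tile whose round glaze spot has the same colour as the jar, centred so that the jar's foot lies wholly within the spot. Keep the glass jars upright throughout and set them down gently rather than dropping them, and leave the white bowl and the brush where they are.

Things in the scene. Friction and masses are not known exactly. Their poses are not given: they have to be found in the camera images.
- jar_blue: small closed glass jar of cobalt blue glaze, a plain upright cylinder 54 mm in diameter and 85 mm tall with a dark-coloured lid (the top 14 mm, 54 mm wide) that carries a round dab of the same blue glaze; about 0.2 kg, loose, standing on the table. Origin at the centre of its underside, z up along the jar.
- jar_green: small closed glass jar of copper green glaze, a plain upright cylinder 54 mm in diameter and 85 mm tall with a brass-coloured lid (the top 14 mm, 54 mm wide) that carries a round dab of the same green glaze; about 0.2 kg, loose, standing on the table. Origin at the centre of its underside, z up along the jar.
- jar_red: small closed glass jar of iron red (dark red) glaze, a plain upright cylinder 54 mm in diameter and 85 mm tall with a dark-coloured lid (the top 14 mm, 54 mm wide) that carries a round dab of the same red glaze; about 0.2 kg, loose, standing on the table. Origin at the centre of its underside, z up along the jar.
- jar_yellow: small closed glass jar of ochre yellow glaze, a plain upright cylinder 54 mm in diameter and 85 mm tall with a brass-coloured lid (the top 14 mm, 54 mm wide) that carries a round dab of the same yellow glaze; about 0.2 kg, loose, standing on the table. Origin at the centre of its underside, z up along the jar.
- tile_blue: square pale clay test tile, 88 x 88 mm and 8 mm thick, fixed to the table, with a flat round cobalt blue glaze spot 76 mm in diameter in its middle. Origin at the centre of its underside (on the table); its top is 8 mm above the origin; x and y along its sides.
- tile_green: square pale clay test tile, 88 x 88 mm and 8 mm thick, fixed to the table, with a flat round copper green glaze spot 76 mm in diameter in its middle. Origin at the centre of its underside (on the table); its top is 8 mm above the origin; x and y along its sides.
- tile_red: square pale clay test tile, 88 x 88 mm and 8 mm thick, fixed to the table, with a flat round iron red (dark red) glaze spot 76 mm in diameter in its middle. Origin at the centre of its underside (on the table); its top is 8 mm above the origin; x and y along its sides.
- tile_yellow: square pale clay test tile, 88 x 88 mm and 8 mm thick, fixed to the table, with a flat round ochre yellow glaze spot 76 mm in diameter in its middle. Origin at the centre of its underside (on the table); its top is 8 mm above the origin; x and y along its sides.
- bowl: bystander: small loose open white bowl, 80 mm across the rim, 40 mm tall, standing among the jars and tiles. Origin at the centre of its underside.
- brush: bystander: loose flat glaze brush (wooden handle, steel ferrule, grey bristles), 190 mm long, 42 mm wide and 20 mm high, lying flat across the far edge of the work, roughly along the table's y. Origin at its middle, at table level; x along the brush, towards its bristles.
Not all that is in view belongs to the job. Several things look just like the jar_red: the one meant starts farthest to the robot's left. Several things look just like the jar_yellow: the one meant starts nearest to the robot's base.

How it is judged:
By the outcome, as a careful person would: the job done as asked, in the order asked, and still so for the second after the job is handed in, with the robot touching nothing.
It also fails if it takes over 93 s, if anything falls off the work surface, if the arm or the gripper's body presses on something with over 40 N, if the wrist force passes 120 N, or if a joint passes its speed limit or range.

## Working session

There is one attempt and no reset: what is moved stays moved. The work goes in short steps, Python scripts to look and compute and a tool call to move; the robot and the scene stay as the last step left them, time stands still between calls to the robot, and variables do not carry over. Pictures are saved under pics/ and viewed, and the job is handed in when it is done.

Besides the shell and the picture viewer there is one more tool, called after "Emit:" by a JSON object that holds its "fn" and its "kwargs". apply_moves: Moves the arm, as the interface text tells. Its arguments: {"type":"object","properties":{"commands":{"type":"array","items":{"type":"object","properties":{"linear":{"type":"array","items":{"type":"number"}},"delta_rot":{"type":"array","items":{"type":"number"}},"fingers":{"type":"number"}}}}},"required":["commands"]}

```bash
ls; mkdir -p pics; python3 - <<'E'
from plant import state, eyes
import cv2
for n in("scene","top"):
    f=eyes.grab_frame(n); cv2.imwrite(f"pics/{n}0.png",f[:,:,::-1]); print(n,eyes.camera_params(n))
s=state();print(s)
E
```

```text
pics
scene {'fx': 365.0933408875154, 'fy': 365.0933408875154, 'cx': 255.17215276191237, 'cy': 193.9872248877923, 'k1': -0.10576717566521678, 'position': array([ 0.94998346, -0.63848512,  0.75743986]), 'rotation': array([-0.37275457,  0.8946138 ,  0.22533389, -0.09972372])}
top {'fx': 389.9833867783331, 'fy': 389.9833867783331, 'cx': 248.4071844762916, 'cy': 186.9076352406046, 'k1': -0.08888414141277146, 'position': array([0.47130863, 0.00563181, 0.97050805]), 'rotation': array([ 0.04700298, -0.69716621,  0.71292623, -0.05904397])}
{'time': 0.1, 'joint_pos': array([ 1.07195782e+00,  5.33057405e-02,  1.61417596e+00,  1.85656666e-05,
        1.47601043e+00, -1.18969575e-01]), 'joint_vel': array([-0.0009197 , -0.00180854, -0.00355398, -0.00036259,  0.0009927 ,
        0.00034863]), 'joint_efforts': array([ 6.52021972e-04, -3.94900596e+01, -3.71363819e+01, -1.15620769e-04,
        3.88017899e-03, -2.43247274e-05]), 'tool_pos': array([0.23144973, 0.57994718, 0.23016522]), 'tool_rot': array([-2.97536869e-04,  1.88795328e-01,  9.82015999e-01, -9.01973807e-04]), 'contact_force': array([ 0.98795664, -0.49699066, -0.19920423]), 'ft_torque': array([-0.00195274,  0.01542289, -0.01136124]), 'gripper_width': 1.0008800308188177}
```

View pics/top0.png

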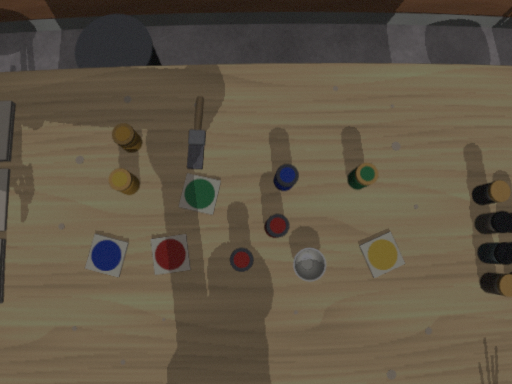

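View pics/scene0.png

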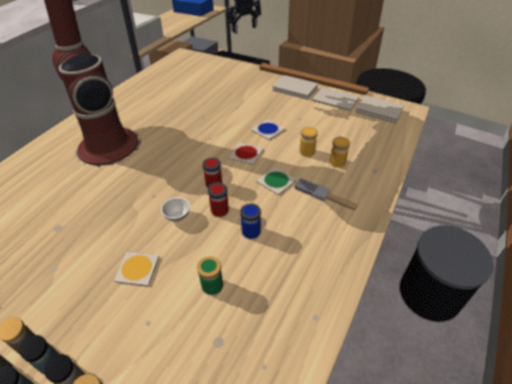

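```bash
cat > h.py <<'E'
import numpy as np, cv2
from scipy.spatial.transform import Rotation as R
def cam(p):
    q=p["rotation"]; M=R.from_quat([q[1],q[2],q[3],q[0]]).as_matrix()
    K=np.array([[p["fx"],0,p["cx"]],[0,p["fy"],p["cy"]],[0,0,1]]); D=np.array([p["k1"],0,0,0,0.])
    return M,K,D,np.array(p["position"])
def p2w(p,uv,z):
    M,K,D,t=cam(p); n=cv2.undistortPoints(np.array([[uv]],float),K,D)[0,0]
    d=M@np.array([n[0],n[1],1]); return t+d*(z-t[2])/d[2]
def w2p(p,X):
    M,K,D,t=cam(p); Xc=(np.atleast_2d(X)-t)@M
    return cv2.projectPoints(Xc,np.zeros(3),np.zeros(3),K,D)[0][:,0]
E
python3 - <<'E'
from plant import eyes
from h import *
p=eyes.camera_params("top")
im=cv2.imread("pics/top0.png")
cv2.imwrite("pics/a.png",cv2.resize(im[90:285,85:235],None,fx=4,fy=3.99,interpolation=cv2.INTER_CUBIC)[:600*2][:, :])
cv2.imwrite("pics/b.png",cv2.resize(im[145:295,215:415],None,fx=4,fy=4,interpolation=cv2.INTER_CUBIC))
cv2.imwrite("pics/a.png",cv2.resize(im[90:285,85:235],None,fx=3,fy=3,interpolation=cv2.INTER_CUBIC))
for n,u,v,z in [("yelA",123,131,.085),("yelB",121,178,.085),("blue",287,175,.085),("green",368,173,.085),("redA",278,226,.085),("redB",242,260,.085),("tb",107,255,.008),("tr",171,254,.008),("tg",200,194,.008),("ty",382,254,.008),("bowl",310,263,.04),("brush",197,135,.02)]:
    print(n,p2w(p,(u,v),z).round(3))
E
```

```text
yelA [0.745 0.282 0.085]
yelB [0.632 0.283 0.085]
blue [ 0.631 -0.101  0.085]
green [ 0.632 -0.292  0.085]
redA [ 0.514 -0.076  0.085]
redB [0.44  0.007 0.085]
tb [0.455 0.338 0.008]
tr [0.455 0.18  0.008]
tg [0.601 0.108 0.008]
ty [ 0.442 -0.34   0.008]
bowl [ 0.427 -0.153  0.04 ]
brush [0.75  0.114 0.02 ]
```

View pics/a.png

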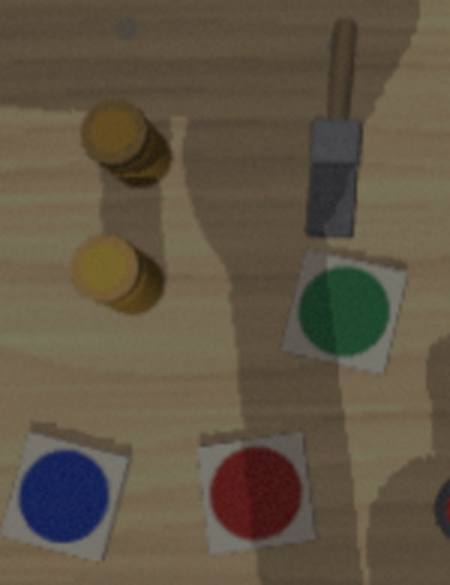

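View pics/b.png

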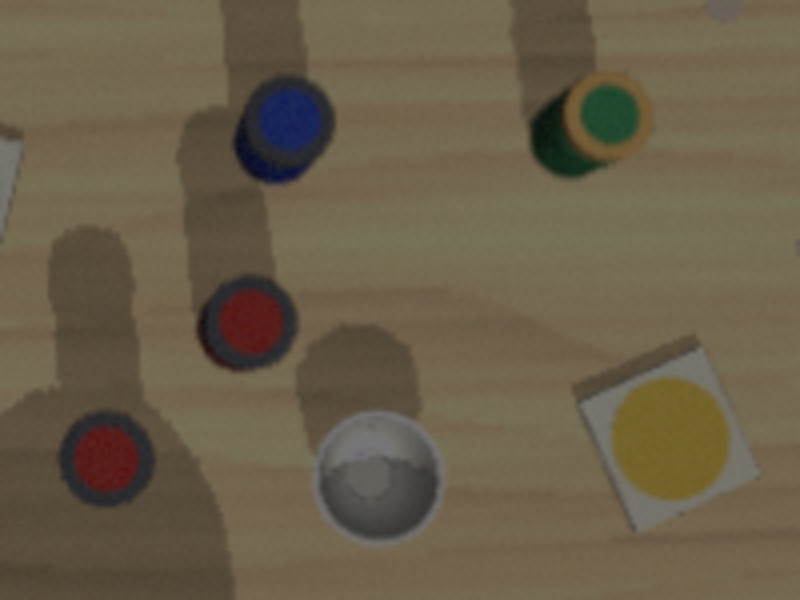

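```bash
python3 - <<'E'
from plant import eyes
from h import *
p=eyes.camera_params("top"); ps=eyes.camera_params("scene")
im=cv2.imread("pics/top0.png"); hsv=cv2.cvtColor(im,cv2.COLOR_BGR2HSV)
def seg(n,u,v,z,lo,hi,r):
    h=hsv.astype(int); m=((h[...,0]-lo)%180<=(hi-lo)%180)&(h[...,1]>140)
    m=m.astype(np.uint8); c=np.zeros_like(m); cv2.circle(c,(u,v),r,1,-1); m&=c
    k,l,st,ce=cv2.connectedComponentsWithStats(m); i=1+st[1:,4].argmax()
    print(n,st[i,4],ce[i].round(1),p2w(p,ce[i],z).round(4),'scenepx',w2p(ps,p2w(p,ce[i],z))[0].round(1))
seg("tb",106,255,.008,105,130,26);seg("tr",170,254,.008,170,10,26);seg("tg",200,194,.008,55,90,26);seg("ty",382,254,.008,15,30,26)
seg("jb",287,175,.085,105,130,9);seg("jg",367,173,.085,55,90,9);seg("jr",242,260,.085,170,10,11);
for n,uv in [("jb",(287.25,175)),("jg",(367,174)),("jr",(241.75,259.75)),("jy",(120.3,179.3)),("jyfar",(123.3,134.3)),("jrfar",(277.5,225.5))]:
    X=p2w(p,uv,.085);print(n,X.round(4),'scenepx',w2p(ps,X)[0].round(1),'foot scene',w2p(ps,X*[1,1,0])[0].round(1))
s=cv2.imread("pics/scene0.png")
cv2.imwrite("pics/c.png",cv2.resize(s[110:305,110:370],None,fx=3,fy=3,interpolation=cv2.INTER_CUBIC))
E
```

```text
tb 657 [105.8 255. ] [0.4551 0.3414 0.008 ] scenepx [266.6 128. ]
tr 679 [169.9 254. ] [0.4552 0.1831 0.008 ] scenepx [244.7 152.1]
tg 343 [200.1 193.1] [0.6037 0.1082 0.008 ] scenepx [274.9 179.6]
ty 646 [382.3 254.2] [ 0.4411 -0.3403  0.008 ] scenepx [135.1 267.3]
jb 179 [286.9 174.3] [ 0.6327 -0.1009  0.085 ] scenepx [249.2 210.2]
jg 61 [367.1 173. ] [ 0.632  -0.2897  0.085 ] scenepx [207.1 265.6]
jr 195 [241.2 259.3] [0.4415 0.009  0.085 ] scenepx [209.9 162.7]
jb [ 0.631  -0.1016  0.085 ] scenepx [248.5 210.2] foot scene [249.2 231.8]
jg [ 0.6297 -0.2892  0.085 ] scenepx [206.4 265. ] foot scene [210.3 285.4]
jr [0.4404 0.0077 0.085 ] scenepx [209.4 162.8] foot scene [212.1 184.4]
jy [0.6292 0.285  0.085 ] scenepx [307.3 131.3] foot scene [305.1 152.3]
jyfar [0.7368 0.2811 0.085 ] scenepx [339.  141.5] foot scene [335.2 162.7]
jrfar [ 0.5152 -0.075   0.085 ] scenepx [215.5 188.8] foot scene [218.1 210.4]
```

View pics/c.png

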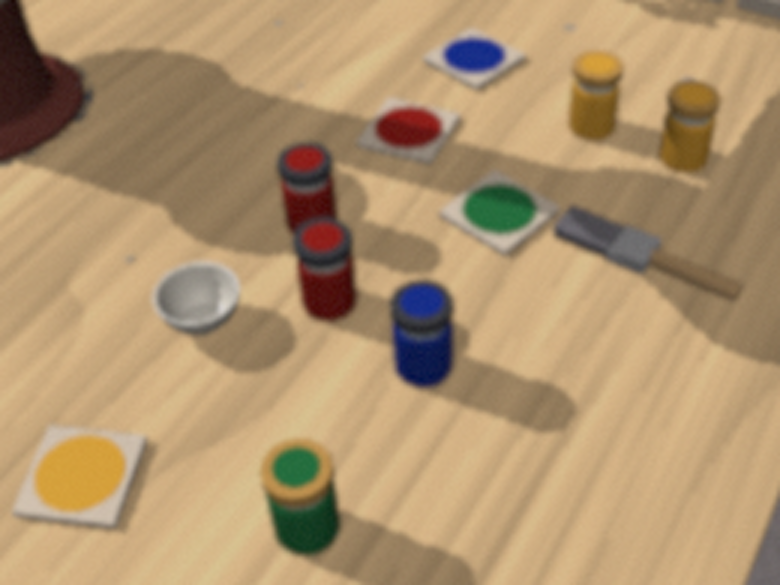

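Candidates (top view): red jars at (242,260) and (278,226), of which (242,260) is farther left (y=+0.008). Ochre jars at (121,179) and (123,134), of which (121,179) is nearer the base. The black and brass bottles at the far right are not part of the job. The crops confirm both choices. I'll start with yellow.

Emit:
{"fn": "apply_moves", "kwargs": {"commands": [{"linear": [-0.02, -0.006, 0], "delta_rot": [0, 0, -3], "fingers": 0}, {"linear": [-0.06, -0.016, 0], "delta_rot": [0, 0, -7], "fingers": 0}, {"linear": [-0.1, -0.027, 0], "delta_rot": [0, 0, -12], "fingers": 0}, {"linear": [-0.14, -0.037, 0.01], "delta_rot": [0, 0, -17], "fingers": 0}, {"linear": [-0.18, -0.048, 0.02], "delta_rot": [0, 0, -21.8], "fingers": 0}, {"linear": [-0.22, -0.058, 0.03], "delta_rot": [0, 0, -21.8], "fingers": 0}, {"linear": [-0.26, -0.069, 0.04], "delta_rot": [0, 0, -21.8], "fingers": 0}, {"linear": [-0.29, -0.076, 0.05], "delta_rot": [0, 0, -21.8], "fingers": 0}]}}

```text
time: 0.9
tool_pos: [0.4743, 0.4004, 0.1803]
tool_rot: [-0.0, 0.0, 1.0, -0.0]
contact_force: [0.6, 0.7, -0.7]
gripper_width: 1.001
```

Emit:
{"fn": "apply_moves", "kwargs": {"commands": [{"linear": [-0.03, -0.023, 0], "delta_rot": [0, 0, 0], "fingers": 0}, {"linear": [-0.065, -0.048, 0.01], "delta_rot": [0, 0, 0], "fingers": 0}, {"linear": [-0.1, -0.075, 0.02], "delta_rot": [0, 0, 0], "fingers": 0}, {"linear": [-0.13, -0.097, 0.03], "delta_rot": [0, 0, 0], "fingers": 0}, {"linear": [-0.15, -0.111, 0.03], "delta_rot": [0, 0, 0], "fingers": 0}, {"linear": [-0.155, -0.116, 0.03], "delta_rot": [0, 0, 0], "fingers": 0}, {"linear": [-0.155, -0.116, 0.03], "delta_rot": [0, 0, 0], "fingers": 0}, {"linear": [-0.155, -0.116, 0.03], "delta_rot": [0, 0, 0], "fingers": 0}]}}

```text
time: 1.7
tool_pos: [0.6271, 0.2873, 0.1514]
tool_rot: [-0.0, -0.001, 1.0, 0.0]
contact_force: [0.3, -0.6, -0.2]
gripper_width: 1.003
```

```bash
python3 - <<'E'
from plant import eyes
from h import *
for n in("scene","top"):
    f=eyes.grab_frame(n); cv2.imwrite(f"pics/{n}1.png",f[:,:,::-1])
a=cv2.imread("pics/top1.png")[80:280,60:260]; b=cv2.imread("pics/scene1.png")[60:260,200:400]
cv2.imwrite("pics/d.png",cv2.resize(np.hstack([a,b]),None,fx=2,fy=2))
E
```

```text
(no output)
```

View pics/d.png

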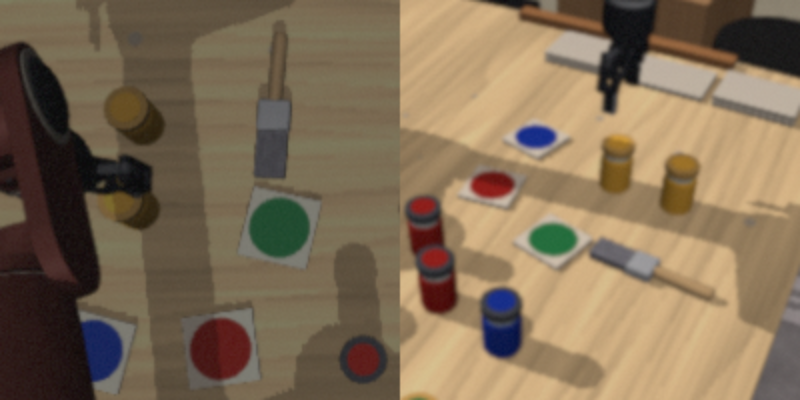

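```bash
python3 - <<'E'
from plant import eyes,state
from h import *
s=state(); x=s["tool_pos"];print(x)
for n in("top","scene"):
    p=eyes.camera_params(n)
    for d in(-.0425,-.057,.0425,0):
        for dz in (0,.013): print(n,d,dz,w2p(p,x+[0,d,dz])[0].round(1))
b=cv2.imread("pics/scene1.png")[60:160,280:400]
cv2.imwrite("pics/e.png",cv2.resize(b,None,fx=6,fy=6,interpolation=cv2.INTER_CUBIC))
E
```

```text
[0.62693845 0.28764373 0.15162452]
top -0.0425 0 [129.1 174.7]
top -0.0425 0.013 [127.3 173.6]
top -0.057 0 [135.8 174.5]
top -0.057 0.013 [134.1 173.4]
top 0.0425 0 [ 90.2 175.6]
top 0.0425 0.013 [ 87.9 174.5]
top 0 0 [109.6 175.1]
top 0 0.013 [107.5 174. ]
scene -0.0425 0 [303.4 119.5]
scene -0.0425 0.013 [303.7 115.8]
scene -0.057 0 [301.5 121.8]
scene -0.057 0.013 [301.8 118.1]
scene 0.0425 0 [313.9 106.4]
scene 0.0425 0.013 [314.3 102.7]
scene 0 0 [308.8 112.7]
scene 0 0.013 [309.2 109.1]
```

View pics/e.png

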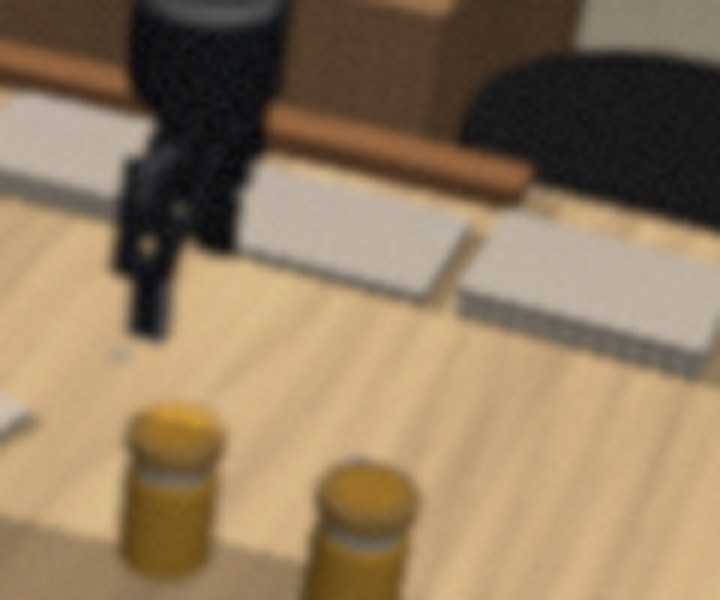

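Emit:
{"fn": "apply_moves", "kwargs": {"commands": [{"linear": [-0.001, -0.002, 0.02], "delta_rot": [0, 0, 0], "fingers": 0}, {"linear": [-0.001, -0.002, 0.045], "delta_rot": [0, 0, 0], "fingers": 0}, {"linear": [-0.001, -0.002, 0.07], "delta_rot": [0, 0, 0], "fingers": 0}, {"linear": [-0.001, -0.002, 0.09], "delta_rot": [0, 0, 0], "fingers": 0}, {"linear": [-0.001, -0.002, 0.105], "delta_rot": [0, 0, 0], "fingers": 0}, {"linear": [-0.001, -0.002, 0.115], "delta_rot": [0, 0, 0], "fingers": 0}, {"linear": [-0.001, -0.002, 0.12], "delta_rot": [0, 0, 0], "fingers": 0}, {"linear": [-0.001, -0.002, 0.12], "delta_rot": [0, 0, 0], "fingers": 0}]}}

```text
time: 2.6
tool_pos: [0.6287, 0.2847, 0.0311]
tool_rot: [-0.0, -0.0, 1.0, -0.0]
contact_force: [0.0, 0.5, -0.8]
gripper_width: 1.002
```

Emit:
{"fn": "apply_moves", "kwargs": {"commands": [{"linear": [0, 0, 0], "delta_rot": [0, 0, 0], "fingers": 40}, {"linear": [0, 0, 0], "delta_rot": [0, 0, 0], "fingers": 80}, {"linear": [0, 0, 0], "delta_rot": [0, 0, 0], "fingers": 140}, {"linear": [0, 0, 0], "delta_rot": [0, 0, 0], "fingers": 255}, {"linear": [0, 0, 0], "delta_rot": [0, 0, 0], "fingers": 255}, {"linear": [0, 0, 0], "delta_rot": [0, 0, 0], "fingers": 255}, {"linear": [0, 0, 0], "delta_rot": [0, 0, 0], "fingers": 255}, {"linear": [0, 0, 0], "delta_rot": [0, 0, 0], "fingers": 255}]}}

```text
time: 3.4
tool_pos: [0.6301, 0.285, 0.033]
tool_rot: [0.001, -0.0, 1.0, 0.001]
contact_force: [-0.5, 0.9, 5.6]
gripper_width: 0.618
```

```bash
python3 -c "
from plant import state
s=state();print(s['tool_pos'],s['contact_force'],s['gripper_width'],s['joint_pos'])"
```

```text
[0.63012181 0.28496289 0.03303954] [-0.50330535  0.94872294  5.6171252 ] 0.618428938312199 [ 3.17157976e-01  3.83057741e-01  1.57881546e+00  1.39463048e-04
  1.17677744e+00 -1.25443469e+00]
```

Emit:
{"fn": "apply_moves", "kwargs": {"commands": [{"linear": [0, 0, -0.005], "delta_rot": [0, 0, 0], "fingers": 255}, {"linear": [0, 0, -0.015], "delta_rot": [0, 0, 0], "fingers": 255}, {"linear": [0, 0, -0.035], "delta_rot": [0, 0, 0], "fingers": 255}, {"linear": [0, 0, -0.06], "delta_rot": [0, 0, 0], "fingers": 255}, {"linear": [0, 0, -0.085], "delta_rot": [0, 0, 0], "fingers": 255}, {"linear": [0, 0, -0.11], "delta_rot": [0, 0, 0], "fingers": 255}, {"linear": [0, 0, -0.125], "delta_rot": [0, 0, 0], "fingers": 255}, {"linear": [0, 0, -0.13], "delta_rot": [0, 0, 0], "fingers": 255}]}}

```text
time: 4.2
tool_pos: [0.6298, 0.2846, 0.1637]
tool_rot: [0.002, -0.0, 1.0, 0.0]
contact_force: [0.4, 0.2, -2.2]
gripper_width: 0.622
```

Emit:
{"fn": "apply_moves", "kwargs": {"commands": [{"linear": [0.002, -0.005, 0], "delta_rot": [0, 0, 0], "fingers": 255}, {"linear": [0.006, -0.02, 0], "delta_rot": [0, 0, 0], "fingers": 255}, {"linear": [0.015, -0.045, 0], "delta_rot": [0, 0, 0], "fingers": 255}, {"linear": [0.027, -0.08, 0], "delta_rot": [0, 0, 0], "fingers": 255}, {"linear": [0.039, -0.12, 0], "delta_rot": [0, 0, 0], "fingers": 255}, {"linear": [0.05, -0.16, 0], "delta_rot": [0, 0, 0], "fingers": 255}, {"linear": [0.062, -0.2, 0], "delta_rot": [0, 0, 0], "fingers": 255}, {"linear": [0.074, -0.24, 0], "delta_rot": [0, 0, 0], "fingers": 255}]}}

```text
time: 5.0
tool_pos: [0.5527, 0.0421, 0.1592]
tool_rot: [-0.002, -0.0, 1.0, -0.0]
contact_force: [-0.3, -0.3, -0.9]
gripper_width: 0.617
```

Emit:
{"fn": "apply_moves", "kwargs": {"commands": [{"linear": [0.012, -0.04, 0], "delta_rot": [0, 0, 0], "fingers": 255}, {"linear": [0.024, -0.08, 0], "delta_rot": [0, 0, 0], "fingers": 255}, {"linear": [0.036, -0.12, 0], "delta_rot": [0, 0, 0], "fingers": 255}, {"linear": [0.048, -0.16, 0], "delta_rot": [0, 0, 0], "fingers": 255}, {"linear": [0.06, -0.2, 0], "delta_rot": [0, 0, 0], "fingers": 255}, {"linear": [0.072, -0.24, 0], "delta_rot": [0, 0, 0], "fingers": 255}, {"linear": [0.084, -0.28, 0], "delta_rot": [0, 0, 0], "fingers": 255}, {"linear": [0.094, -0.31, 0], "delta_rot": [0, 0, 0], "fingers": 255}]}}

```text
time: 5.8
tool_pos: [0.4585, -0.2675, 0.1594]
tool_rot: [-0.001, 0.001, 1.0, 0.001]
contact_force: [1.0, -0.2, -2.5]
gripper_width: 0.615
```

Emit:
{"fn": "apply_moves", "kwargs": {"commands": [{"linear": [0.007, -0.025, 0], "delta_rot": [0, 0, 0], "fingers": 255}, {"linear": [0.013, -0.045, 0], "delta_rot": [0, 0, 0], "fingers": 255}, {"linear": [0.017, -0.06, 0], "delta_rot": [0, 0, 0], "fingers": 255}, {"linear": [0.02, -0.07, 0], "delta_rot": [0, 0, 0], "fingers": 255}, {"linear": [0.02, -0.075, 0], "delta_rot": [0, 0, 0], "fingers": 255}, {"linear": [0.02, -0.075, 0], "delta_rot": [0, 0, 0], "fingers": 255}, {"linear": [0.02, -0.075, 0], "delta_rot": [0, 0, 0], "fingers": 255}, {"linear": [0.02, -0.075, 0], "delta_rot": [0, 0, 0], "fingers": 255}]}}

```text
time: 6.6
tool_pos: [0.4417, -0.34, 0.1613]
tool_rot: [0.0, -0.001, 1.0, 0.0]
contact_force: [0.1, -0.1, -2.3]
gripper_width: 0.62
```

```bash
cat > look.py <<'E'
import sys
from plant import eyes,state
from h import *
i,ax,ay,bx,by=sys.argv[1],*map(int,sys.argv[2:6])
t=eyes.grab_frame("top")[:,:,::-1]; s=eyes.grab_frame("scene")[:,:,::-1]
cv2.imwrite(f"pics/top{i}.png",t);cv2.imwrite(f"pics/scene{i}.png",s)
a=t[ay:ay+130,ax:ax+130];b=s[by:by+130,bx:bx+130]
cv2.imwrite(f"pics/l{i}.png",cv2.resize(np.hstack([a,b]),None,fx=3,fy=3,interpolation=cv2.INTER_CUBIC))
q=state();print(q["time"],q["tool_pos"].round(4),q["tool_rot"].round(4),q["contact_force"].round(1),q["gripper_width"])
E
python3 look.py 2 310 190 70 160
```

```text
6.7 [ 0.4416 -0.3401  0.1614] [ 0.e+00 -8.e-04  1.e+00  0.e+00] [-0.   0.2 -1.9] 0.6233251041599868
```

View pics/l2.png

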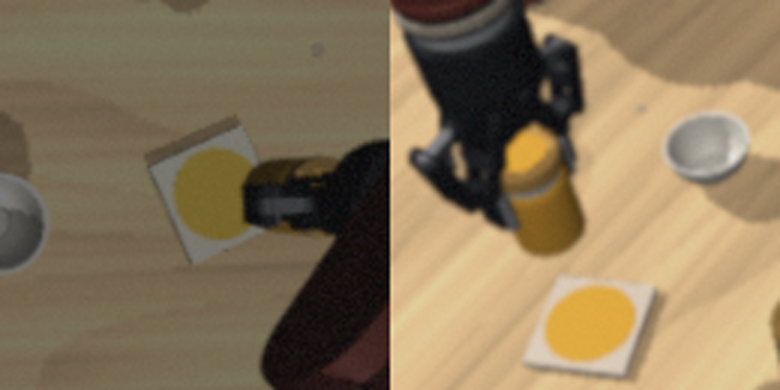

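```bash
python3 - <<'E'
from plant import eyes
from h import *
for n,o in(("top",(310,190)),("scene",(70-130,160))):
    p=eyes.camera_params(n)
    for z in(.129,.214): print(n,z,((w2p(p,[.4416,-.3401,z])[0]-o)*3).round())
E
```

```text
top 0.129 [275. 195.]
top 0.214 [327. 198.]
scene 0.129 [546. 230.]
scene 0.214 [513. 152.]
```

```bash
python3 - <<'E'
from plant import eyes
from h import *
p=eyes.camera_params("scene")
b=cv2.imread("pics/scene2.png");o=np.array((90,180))
c=cv2.resize(b[180:260,90:150],None,fx=7,fy=7,interpolation=cv2.INTER_CUBIC)
th=np.linspace(0,2*np.pi,60)
for z in(.129,.200,.214):
    w=np.c_[.4416+.027*np.cos(th),-.3401+.027*np.sin(th),0*th+z]
    px=((w2p(p,w)+[1.5,.7]-o+.5)*7).astype(np.int32)
    cv2.polylines(c,[px],True,(255,0,255),1)
cv2.imwrite("pics/f.png",c)
E
```

```text
(no output)
```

View pics/f.png

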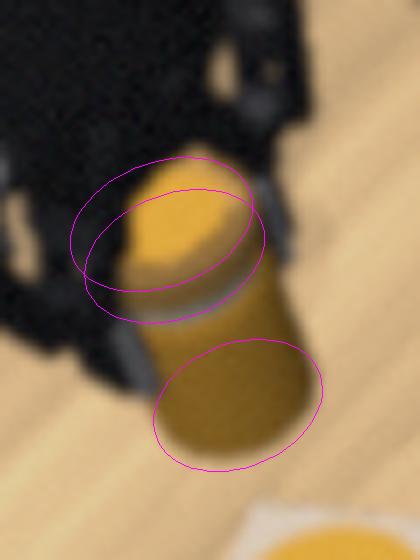

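Emit:
{"fn": "apply_moves", "kwargs": {"commands": [{"linear": [0, 0, 0.015], "delta_rot": [0, 0, 0], "fingers": 255}, {"linear": [0, 0, 0.04], "delta_rot": [0, 0, 0], "fingers": 255}, {"linear": [0, 0, 0.065], "delta_rot": [0, 0, 0], "fingers": 255}, {"linear": [0, 0, 0.085], "delta_rot": [0, 0, 0], "fingers": 255}, {"linear": [0, 0, 0.1], "delta_rot": [0, 0, 0], "fingers": 255}, {"linear": [0, 0, 0.11], "delta_rot": [0, 0, 0], "fingers": 255}, {"linear": [0, 0, 0.115], "delta_rot": [0, 0, 0], "fingers": 255}, {"linear": [0, 0, 0.117], "delta_rot": [0, 0, 0], "fingers": 255}]}}

```text
time: 7.5
tool_pos: [0.4415, -0.3408, 0.0442]
tool_rot: [0.0, -0.0, 1.0, -0.0]
contact_force: [1.4, -0.2, -1.5]
gripper_width: 0.623
```

Emit:
{"fn": "apply_moves", "kwargs": {"commands": [{"linear": [0, 0, 0.0005], "delta_rot": [0, 0, 0], "fingers": 255}, {"linear": [0, 0, 0.001], "delta_rot": [0, 0, 0], "fingers": 255}, {"linear": [0, 0, 0.0015], "delta_rot": [0, 0, 0], "fingers": 255}, {"linear": [0, 0, 0.002], "delta_rot": [0, 0, 0], "fingers": 255}, {"linear": [0, 0, 0.002], "delta_rot": [0, 0, 0], "fingers": 255}, {"linear": [0, 0, 0.002], "delta_rot": [0, 0, 0], "fingers": 255}, {"linear": [0, 0, 0.002], "delta_rot": [0, 0, 0], "fingers": 255}, {"linear": [0, 0, 0.002], "delta_rot": [0, 0, 0], "fingers": 255}]}}

```text
time: 8.3
tool_pos: [0.4413, -0.3407, 0.0423]
tool_rot: [-0.0, -0.0, 1.0, 0.0]
contact_force: [-0.5, -0.6, -2.0]
gripper_width: 0.621
```

Still carrying the weight (−2 N); continue in small steps.

Emit:
{"fn": "apply_moves", "kwargs": {"commands": [{"linear": [0, 0, 0.0005], "delta_rot": [0, 0, 0], "fingers": 255}, {"linear": [0, 0, 0.001], "delta_rot": [0, 0, 0], "fingers": 255}, {"linear": [0, 0, 0.0015], "delta_rot": [0, 0, 0], "fingers": 255}, {"linear": [0, 0, 0.002], "delta_rot": [0, 0, 0], "fingers": 255}, {"linear": [0, 0, 0.002], "delta_rot": [0, 0, 0], "fingers": 255}, {"linear": [0, 0, 0.002], "delta_rot": [0, 0, 0], "fingers": 255}, {"linear": [0, 0, 0.002], "delta_rot": [0, 0, 0], "fingers": 255}, {"linear": [0, 0, 0.002], "delta_rot": [0, 0, 0], "fingers": 255}]}}

```text
time: 9.1
tool_pos: [0.4414, -0.3407, 0.041]
tool_rot: [-0.0, -0.0, 1.0, 0.0]
contact_force: [-3.4, 1.9, 4.9]
gripper_width: 0.624
```

Emit:
{"fn": "apply_moves", "kwargs": {"commands": [{"linear": [0, 0, 0], "delta_rot": [0, 0, 0], "fingers": 90}, {"linear": [0, 0, 0], "delta_rot": [0, 0, 0], "fingers": 80}, {"linear": [0, 0, 0], "delta_rot": [0, 0, 0], "fingers": 60}, {"linear": [0, 0, 0], "delta_rot": [0, 0, 0], "fingers": 30}, {"linear": [0, 0, 0], "delta_rot": [0, 0, 0], "fingers": 0}, {"linear": [0, 0, 0], "delta_rot": [0, 0, 0], "fingers": 0}, {"linear": [0, 0, 0], "delta_rot": [0, 0, 0], "fingers": 0}, {"linear": [0, 0, 0], "delta_rot": [0, 0, 0], "fingers": 0}]}}

```text
time: 9.9
tool_pos: [0.4414, -0.3407, 0.0403]
tool_rot: [0.0, -0.0, 1.0, -0.0]
contact_force: [-0.3, 0.9, 0.7]
gripper_width: 1.002
```

Emit:
{"fn": "apply_moves", "kwargs": {"commands": [{"linear": [0, 0, -0.005], "delta_rot": [0, 0, 0], "fingers": 0}, {"linear": [0, 0, -0.02], "delta_rot": [0, 0, 0], "fingers": 0}, {"linear": [0, 0, -0.04], "delta_rot": [0, 0, 0], "fingers": 0}, {"linear": [0, 0, -0.065], "delta_rot": [0, 0, 0], "fingers": 0}, {"linear": [0, 0, -0.09], "delta_rot": [0, 0, 0], "fingers": 0}, {"linear": [0, 0, -0.11], "delta_rot": [0, 0, 0], "fingers": 0}, {"linear": [0, 0, -0.12], "delta_rot": [0, 0, 0], "fingers": 0}, {"linear": [0, 0, -0.12], "delta_rot": [0, 0, 0], "fingers": 0}]}}

```text
time: 10.7
tool_pos: [0.4423, -0.3416, 0.1631]
tool_rot: [0.002, -0.0, 1.0, -0.002]
contact_force: [-1.0, 0.3, 0.5]
gripper_width: 0.999
```

```bash
python3 look.py 3 310 150 70 190
```

```text
10.8 [ 0.4411 -0.3404  0.1599] [-2.e-04 -3.e-04  1.e+00  2.e-04] [0.  0.2 0.3] 1.0046083930849032
```

View pics/l3.png

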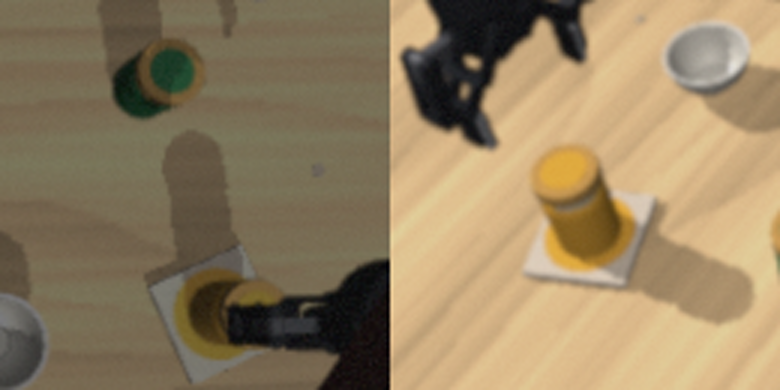

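The yellow jar stands inside its spot (scene crop: foot near (583,245), with a yellow ring visible around it). Next is green.

Emit:
{"fn": "apply_moves", "kwargs": {"commands": [{"linear": [-0.01, 0.003, 0], "delta_rot": [0, 0, 0], "fingers": 0}, {"linear": [-0.035, 0.009, 0], "delta_rot": [0, 0, 0], "fingers": 0}, {"linear": [-0.075, 0.02, 0], "delta_rot": [0, 0, 0], "fingers": 0}, {"linear": [-0.115, 0.031, 0], "delta_rot": [0, 0, 0], "fingers": 0}, {"linear": [-0.155, 0.042, 0], "delta_rot": [0, 0, 0], "fingers": 0}, {"linear": [-0.18, 0.049, 0], "delta_rot": [0, 0, 0], "fingers": 0}, {"linear": [-0.19, 0.051, 0], "delta_rot": [0, 0, 0], "fingers": 0}, {"linear": [-0.19, 0.051, 0.01], "delta_rot": [0, 0, 0], "fingers": 0}]}}

```text
time: 11.6
tool_pos: [0.6328, -0.2892, 0.1503]
tool_rot: [0.001, -0.001, 1.0, -0.0]
contact_force: [-0.1, -0.5, 0.1]
gripper_width: 0.999
```

```bash
python3 -c "
from plant import state
s=state();print(s['tool_pos'])"
```

```text
[ 0.63283726 -0.2891583   0.1503037 ]
```

Emit:
{"fn": "apply_moves", "kwargs": {"commands": [{"linear": [0, 0, 0.02], "delta_rot": [0, 0, 0], "fingers": 0}, {"linear": [0, 0, 0.045], "delta_rot": [0, 0, 0], "fingers": 0}, {"linear": [0, 0, 0.07], "delta_rot": [0, 0, 0], "fingers": 0}, {"linear": [0, 0, 0.09], "delta_rot": [0, 0, 0], "fingers": 0}, {"linear": [0, 0, 0.105], "delta_rot": [0, 0, 0], "fingers": 0}, {"linear": [0, 0, 0.115], "delta_rot": [0, 0, 0], "fingers": 0}, {"linear": [0, 0, 0.119], "delta_rot": [0, 0, 0], "fingers": 0}, {"linear": [0, 0, 0.119], "delta_rot": [0, 0, 0], "fingers": 0}]}}

```text
time: 12.4
tool_pos: [0.6311, -0.2897, 0.0311]
tool_rot: [-0.0, -0.0, 1.0, 0.0]
contact_force: [-1.0, -0.4, 0.0]
gripper_width: 0.995
```

Emit:
{"fn": "apply_moves", "kwargs": {"commands": [{"linear": [0, 0, 0], "delta_rot": [0, 0, 0], "fingers": 40}, {"linear": [0, 0, 0], "delta_rot": [0, 0, 0], "fingers": 80}, {"linear": [0, 0, 0], "delta_rot": [0, 0, 0], "fingers": 140}, {"linear": [0, 0, 0], "delta_rot": [0, 0, 0], "fingers": 255}, {"linear": [0, 0, 0], "delta_rot": [0, 0, 0], "fingers": 255}, {"linear": [0, 0, 0], "delta_rot": [0, 0, 0], "fingers": 255}, {"linear": [0, 0, 0], "delta_rot": [0, 0, 0], "fingers": 255}, {"linear": [0, 0, 0], "delta_rot": [0, 0, 0], "fingers": 255}]}}

```text
time: 13.2
tool_pos: [0.6324, -0.29, 0.0329]
tool_rot: [0.001, -0.0, 1.0, -0.001]
contact_force: [-0.4, 0.7, 6.6]
gripper_width: 0.62
```

Emit:
{"fn": "apply_moves", "kwargs": {"commands": [{"linear": [0, 0, -0.005], "delta_rot": [0, 0, 0], "fingers": 255}, {"linear": [0, 0, -0.015], "delta_rot": [0, 0, 0], "fingers": 255}, {"linear": [0, 0, -0.035], "delta_rot": [0, 0, 0], "fingers": 255}, {"linear": [0, 0, -0.06], "delta_rot": [0, 0, 0], "fingers": 255}, {"linear": [0, 0, -0.085], "delta_rot": [0, 0, 0], "fingers": 255}, {"linear": [0, 0, -0.11], "delta_rot": [0, 0, 0], "fingers": 255}, {"linear": [0, 0, -0.125], "delta_rot": [0, 0, 0], "fingers": 255}, {"linear": [0, 0, -0.13], "delta_rot": [0, 0, 0], "fingers": 255}]}}

```text
time: 14.0
tool_pos: [0.6321, -0.29, 0.1637]
tool_rot: [0.001, -0.0, 1.0, -0.001]
contact_force: [-0.4, -0.2, -1.3]
gripper_width: 0.623
```

Emit:
{"fn": "apply_moves", "kwargs": {"commands": [{"linear": [0.001, 0.007, 0], "delta_rot": [0, 0, 0], "fingers": 255}, {"linear": [0.002, 0.025, 0], "delta_rot": [0, 0, 0], "fingers": 255}, {"linear": [0.004, 0.055, 0], "delta_rot": [0, 0, 0], "fingers": 255}, {"linear": [0.007, 0.09, 0], "delta_rot": [0, 0, 0], "fingers": 255}, {"linear": [0.01, 0.13, 0], "delta_rot": [0, 0, 0], "fingers": 255}, {"linear": [0.013, 0.17, 0], "delta_rot": [0, 0, 0], "fingers": 255}, {"linear": [0.016, 0.21, 0], "delta_rot": [0, 0, 0], "fingers": 255}, {"linear": [0.019, 0.25, 0], "delta_rot": [0, 0, 0], "fingers": 255}]}}

```text
time: 14.8
tool_pos: [0.6102, -0.0364, 0.1591]
tool_rot: [-0.002, -0.001, 1.0, 0.001]
contact_force: [0.2, 1.1, -1.3]
gripper_width: 0.62
```

Emit:
{"fn": "apply_moves", "kwargs": {"commands": [{"linear": [0.003, 0.04, 0], "delta_rot": [0, 0, 0], "fingers": 255}, {"linear": [0.005, 0.075, 0], "delta_rot": [0, 0, 0], "fingers": 255}, {"linear": [0.007, 0.105, 0], "delta_rot": [0, 0, 0], "fingers": 255}, {"linear": [0.009, 0.13, 0], "delta_rot": [0, 0, 0], "fingers": 255}, {"linear": [0.01, 0.143, 0], "delta_rot": [0, 0, 0], "fingers": 255}, {"linear": [0.01, 0.148, 0], "delta_rot": [0, 0, 0], "fingers": 255}, {"linear": [0.01, 0.148, 0.005], "delta_rot": [0, 0, 0], "fingers": 255}, {"linear": [0.01, 0.148, 0.02], "delta_rot": [0, 0, 0], "fingers": 255}]}}

```text
time: 15.6
tool_pos: [0.6033, 0.1077, 0.1422]
tool_rot: [0.002, 0.0, 1.0, -0.0]
contact_force: [0.3, -0.7, -0.5]
gripper_width: 0.622
```

Emit:
{"fn": "apply_moves", "kwargs": {"commands": [{"linear": [0, 0, 0.025], "delta_rot": [0, 0, 0], "fingers": 255}, {"linear": [0, 0, 0.05], "delta_rot": [0, 0, 0], "fingers": 255}, {"linear": [0, 0, 0.07], "delta_rot": [0, 0, 0], "fingers": 255}, {"linear": [0, 0, 0.085], "delta_rot": [0, 0, 0], "fingers": 255}, {"linear": [0, 0, 0.092], "delta_rot": [0, 0, 0], "fingers": 255}, {"linear": [0, 0, 0.096], "delta_rot": [0, 0, 0], "fingers": 255}, {"linear": [0, 0, 0.098], "delta_rot": [0, 0, 0], "fingers": 255}, {"linear": [0, 0, 0.098], "delta_rot": [0, 0, 0], "fingers": 255}]}}

```text
time: 16.4
tool_pos: [0.6027, 0.1084, 0.044]
tool_rot: [0.001, -0.0, 1.0, 0.0]
contact_force: [0.3, 0.6, -1.6]
gripper_width: 0.62
```

Emit:
{"fn": "apply_moves", "kwargs": {"commands": [{"linear": [0, 0, 0.0005], "delta_rot": [0, 0, 0], "fingers": 255}, {"linear": [0, 0, 0.001], "delta_rot": [0, 0, 0], "fingers": 255}, {"linear": [0, 0, 0.0015], "delta_rot": [0, 0, 0], "fingers": 255}, {"linear": [0, 0, 0.002], "delta_rot": [0, 0, 0], "fingers": 255}, {"linear": [0, 0, 0.0025], "delta_rot": [0, 0, 0], "fingers": 255}, {"linear": [0, 0, 0.003], "delta_rot": [0, 0, 0], "fingers": 255}, {"linear": [0, 0, 0.003], "delta_rot": [0, 0, 0], "fingers": 255}, {"linear": [0, 0, 0.003], "delta_rot": [0, 0, 0], "fingers": 255}]}}

```text
time: 17.2
tool_pos: [0.6022, 0.1085, 0.0409]
tool_rot: [0.0, -0.0, 1.0, -0.0]
contact_force: [-2.5, -0.8, 5.1]
gripper_width: 0.617
```

```bash
python3 look.py 4 140 120 210 110
```

```text
17.3 [0.6022 0.1085 0.0409] [ 0.e+00 -4.e-04  1.e+00  0.e+00] [-2.5  0.7  5.8] 0.6157864959607768
```

View pics/l4.png

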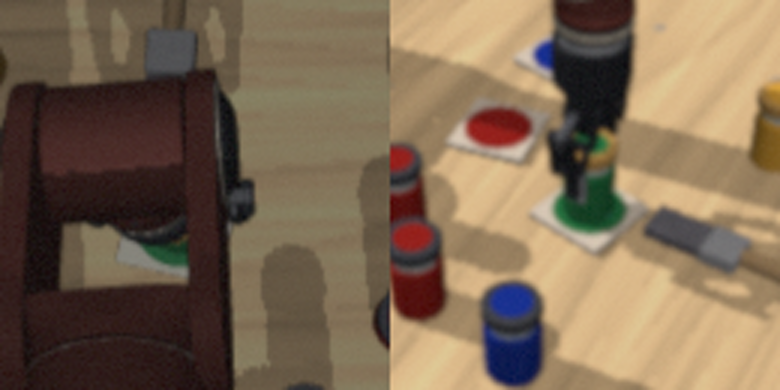

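The green jar is on its spot in contact (foot near (590,205) in the scene crop, brush clear). Releasing it, then on to blue.

Emit:
{"fn": "apply_moves", "kwargs": {"commands": [{"linear": [0, 0, 0], "delta_rot": [0, 0, 0], "fingers": 90}, {"linear": [0, 0, 0], "delta_rot": [0, 0, 0], "fingers": 80}, {"linear": [0, 0, 0], "delta_rot": [0, 0, 0], "fingers": 60}, {"linear": [0, 0, 0], "delta_rot": [0, 0, 0], "fingers": 30}, {"linear": [0, 0, 0], "delta_rot": [0, 0, 0], "fingers": 0}, {"linear": [0, 0, 0], "delta_rot": [0, 0, 0], "fingers": 0}, {"linear": [0, 0, 0], "delta_rot": [0, 0, 0], "fingers": 0}, {"linear": [0, 0, 0], "delta_rot": [0, 0, 0], "fingers": 0}]}}

```text
time: 18.1
tool_pos: [0.6021, 0.1084, 0.0403]
tool_rot: [0.0, -0.0, 1.0, -0.0]
contact_force: [0.1, -0.7, 0.2]
gripper_width: 0.997
```

Emit:
{"fn": "apply_moves", "kwargs": {"commands": [{"linear": [0, 0, -0.005], "delta_rot": [0, 0, 0], "fingers": 0}, {"linear": [0, 0, -0.02], "delta_rot": [0, 0, 0], "fingers": 0}, {"linear": [0, 0, -0.04], "delta_rot": [0, 0, 0], "fingers": 0}, {"linear": [0, 0, -0.065], "delta_rot": [0, 0, 0], "fingers": 0}, {"linear": [0, 0, -0.09], "delta_rot": [0, 0, 0], "fingers": 0}, {"linear": [0, 0, -0.11], "delta_rot": [0, 0, 0], "fingers": 0}, {"linear": [0, 0, -0.12], "delta_rot": [0, 0, 0], "fingers": 0}, {"linear": [0, 0, -0.12], "delta_rot": [0, 0, 0], "fingers": 0}]}}

```text
time: 18.9
tool_pos: [0.6035, 0.1085, 0.1634]
tool_rot: [0.002, -0.0, 1.0, 0.0]
contact_force: [0.6, 0.5, -0.2]
gripper_width: 1.006
```

Emit:
{"fn": "apply_moves", "kwargs": {"commands": [{"linear": [-0.002, -0.015, 0], "delta_rot": [0, 0, 0], "fingers": 0}, {"linear": [-0.007, -0.05, 0], "delta_rot": [0, 0, 0], "fingers": 0}, {"linear": [-0.013, -0.09, 0], "delta_rot": [0, 0, 0], "fingers": 0}, {"linear": [-0.019, -0.13, 0], "delta_rot": [0, 0, 0], "fingers": 0}, {"linear": [-0.024, -0.17, 0], "delta_rot": [0, 0, 0], "fingers": 0}, {"linear": [-0.028, -0.198, 0], "delta_rot": [0, 0, 0], "fingers": 0}, {"linear": [-0.03, -0.21, 0], "delta_rot": [0, 0, 0], "fingers": 0}, {"linear": [-0.03, -0.21, 0.01], "delta_rot": [0, 0, 0], "fingers": 0}]}}

```text
time: 19.7
tool_pos: [0.6326, -0.1035, 0.1504]
tool_rot: [0.001, 0.001, 1.0, -0.0]
contact_force: [1.0, 0.6, 0.8]
gripper_width: 0.999
```

```bash
python3 look.py 5 220 120 210 110
```

```text
19.8 [ 0.6306 -0.1006  0.1473] [-2.3e-03 -4.0e-04  1.0e+00  9.0e-04] [-0.6  0.2 -0.3] 1.000160929068943
```

View pics/l5.png

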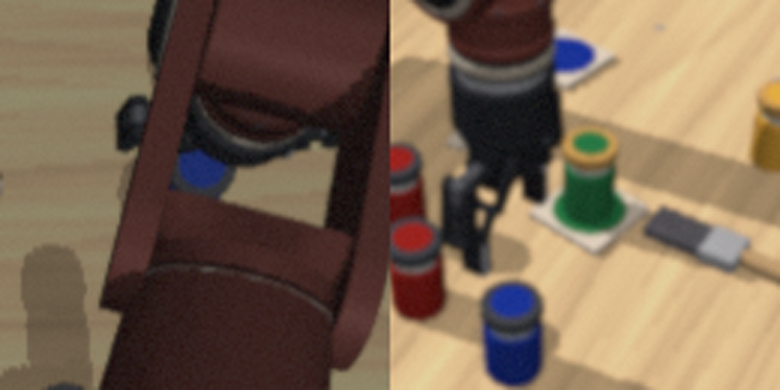

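Emit:
{"fn": "apply_moves", "kwargs": {"commands": [{"linear": [0, 0, 0.02], "delta_rot": [0, 0, 0], "fingers": 0}, {"linear": [0, 0, 0.045], "delta_rot": [0, 0, 0], "fingers": 0}, {"linear": [0, 0, 0.07], "delta_rot": [0, 0, 0], "fingers": 0}, {"linear": [0, 0, 0.09], "delta_rot": [0, 0, 0], "fingers": 0}, {"linear": [0, 0, 0.105], "delta_rot": [0, 0, 0], "fingers": 0}, {"linear": [0, 0, 0.115], "delta_rot": [0, 0, 0], "fingers": 0}, {"linear": [0, 0, 0.119], "delta_rot": [0, 0, 0], "fingers": 0}, {"linear": [0, 0, 0.119], "delta_rot": [0, 0, 0], "fingers": 0}]}}

```text
time: 20.6
tool_pos: [0.6322, -0.1012, 0.0312]
tool_rot: [-0.0, -0.001, 1.0, 0.0]
contact_force: [-0.3, 0.2, 0.5]
gripper_width: 0.999
```

Emit:
{"fn": "apply_moves", "kwargs": {"commands": [{"linear": [0, 0, 0], "delta_rot": [0, 0, 0], "fingers": 40}, {"linear": [0, 0, 0], "delta_rot": [0, 0, 0], "fingers": 80}, {"linear": [0, 0, 0], "delta_rot": [0, 0, 0], "fingers": 140}, {"linear": [0, 0, 0], "delta_rot": [0, 0, 0], "fingers": 255}, {"linear": [0, 0, 0], "delta_rot": [0, 0, 0], "fingers": 255}, {"linear": [0, 0, 0], "delta_rot": [0, 0, 0], "fingers": 255}, {"linear": [0, 0, 0], "delta_rot": [0, 0, 0], "fingers": 255}, {"linear": [0, 0, 0], "delta_rot": [0, 0, 0], "fingers": 255}]}}

```text
time: 21.4
tool_pos: [0.6333, -0.1018, 0.0328]
tool_rot: [0.001, -0.0, 1.0, -0.0]
contact_force: [-0.4, 1.3, 4.8]
gripper_width: 0.62
```

Emit:
{"fn": "apply_moves", "kwargs": {"commands": [{"linear": [0, 0, -0.005], "delta_rot": [0, 0, 0], "fingers": 255}, {"linear": [0, 0, -0.015], "delta_rot": [0, 0, 0], "fingers": 255}, {"linear": [0, 0, -0.035], "delta_rot": [0, 0, 0], "fingers": 255}, {"linear": [0, 0, -0.06], "delta_rot": [0, 0, 0], "fingers": 255}, {"linear": [0, 0, -0.085], "delta_rot": [0, 0, 0], "fingers": 255}, {"linear": [0, 0, -0.11], "delta_rot": [0, 0, 0], "fingers": 255}, {"linear": [0, 0, -0.125], "delta_rot": [0, 0, 0], "fingers": 255}, {"linear": [0, 0, -0.13], "delta_rot": [0, 0, 0], "fingers": 255}]}}

```text
time: 22.2
tool_pos: [0.633, -0.1018, 0.1636]
tool_rot: [0.002, -0.0, 1.0, -0.0]
contact_force: [-0.1, -0.5, -1.7]
gripper_width: 0.621
```

Emit:
{"fn": "apply_moves", "kwargs": {"commands": [{"linear": [0.003, 0.007, 0], "delta_rot": [0, 0, 0], "fingers": 255}, {"linear": [0.01, 0.025, 0], "delta_rot": [0, 0, 0], "fingers": 255}, {"linear": [0.022, 0.055, 0], "delta_rot": [0, 0, 0], "fingers": 255}, {"linear": [0.036, 0.09, 0], "delta_rot": [0, 0, 0], "fingers": 255}, {"linear": [0.052, 0.13, 0], "delta_rot": [0, 0, 0], "fingers": 255}, {"linear": [0.068, 0.17, 0], "delta_rot": [0, 0, 0], "fingers": 255}, {"linear": [0.084, 0.21, 0], "delta_rot": [0, 0, 0], "fingers": 255}, {"linear": [0.1, 0.25, 0], "delta_rot": [0, 0, 0], "fingers": 255}]}}

```text
time: 23.0
tool_pos: [0.529, 0.1508, 0.1592]
tool_rot: [-0.002, -0.001, 1.0, 0.0]
contact_force: [0.7, -0.5, -1.9]
gripper_width: 0.623
```

Emit:
{"fn": "apply_moves", "kwargs": {"commands": [{"linear": [0.016, 0.04, 0], "delta_rot": [0, 0, 0], "fingers": 255}, {"linear": [0.032, 0.08, 0], "delta_rot": [0, 0, 0], "fingers": 255}, {"linear": [0.046, 0.115, 0], "delta_rot": [0, 0, 0], "fingers": 255}, {"linear": [0.058, 0.145, 0], "delta_rot": [0, 0, 0], "fingers": 255}, {"linear": [0.068, 0.17, 0], "delta_rot": [0, 0, 0], "fingers": 255}, {"linear": [0.074, 0.185, 0], "delta_rot": [0, 0, 0], "fingers": 255}, {"linear": [0.077, 0.192, 0.005], "delta_rot": [0, 0, 0], "fingers": 255}, {"linear": [0.077, 0.192, 0.02], "delta_rot": [0, 0, 0], "fingers": 255}]}}

```text
time: 23.8
tool_pos: [0.4551, 0.3412, 0.1417]
tool_rot: [0.001, -0.001, 1.0, 0.0]
contact_force: [0.3, 0.6, -1.5]
gripper_width: 0.622
```

Emit:
{"fn": "apply_moves", "kwargs": {"commands": [{"linear": [0, 0, 0.025], "delta_rot": [0, 0, 0], "fingers": 255}, {"linear": [0, 0, 0.05], "delta_rot": [0, 0, 0], "fingers": 255}, {"linear": [0, 0, 0.07], "delta_rot": [0, 0, 0], "fingers": 255}, {"linear": [0, 0, 0.085], "delta_rot": [0, 0, 0], "fingers": 255}, {"linear": [0, 0, 0.092], "delta_rot": [0, 0, 0], "fingers": 255}, {"linear": [0, 0, 0.096], "delta_rot": [0, 0, 0], "fingers": 255}, {"linear": [0, 0, 0.098], "delta_rot": [0, 0, 0], "fingers": 255}, {"linear": [0, 0, 0.098], "delta_rot": [0, 0, 0], "fingers": 255}]}}

```text
time: 24.6
tool_pos: [0.4555, 0.3406, 0.044]
tool_rot: [0.001, -0.0, 1.0, 0.0]
contact_force: [0.7, 0.1, -1.0]
gripper_width: 0.624
```

```bash
python3 look.py 6 60 200 210 60
```

```text
24.7 [0.4556 0.3407 0.0443] [ 8.e-04 -4.e-04  1.e+00  4.e-04] [ 0.5 -0.9 -1.6] 0.6160982513399154
```

View pics/l6.png

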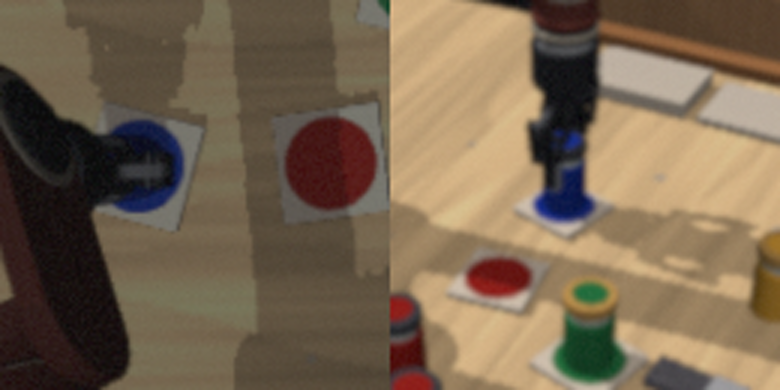

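The blue jar hovers centred over its spot ((565,207) in the scene crop). Lower, release and rise.

Emit:
{"fn": "apply_moves", "kwargs": {"commands": [{"linear": [0, 0, 0.0005], "delta_rot": [0, 0, 0], "fingers": 255}, {"linear": [0, 0, 0.001], "delta_rot": [0, 0, 0], "fingers": 255}, {"linear": [0, 0, 0.0015], "delta_rot": [0, 0, 0], "fingers": 255}, {"linear": [0, 0, 0.002], "delta_rot": [0, 0, 0], "fingers": 255}, {"linear": [0, 0, 0.0025], "delta_rot": [0, 0, 0], "fingers": 255}, {"linear": [0, 0, 0.003], "delta_rot": [0, 0, 0], "fingers": 255}, {"linear": [0, 0, 0.003], "delta_rot": [0, 0, 0], "fingers": 255}, {"linear": [0, 0, 0.003], "delta_rot": [0, 0, 0], "fingers": 255}]}}

```text
time: 25.5
tool_pos: [0.4549, 0.3404, 0.0408]
tool_rot: [-0.0, -0.0, 1.0, -0.0]
contact_force: [-2.8, -1.9, 4.0]
gripper_width: 0.618
```

Emit:
{"fn": "apply_moves", "kwargs": {"commands": [{"linear": [0, 0, 0], "delta_rot": [0, 0, 0], "fingers": 90}, {"linear": [0, 0, 0], "delta_rot": [0, 0, 0], "fingers": 80}, {"linear": [0, 0, 0], "delta_rot": [0, 0, 0], "fingers": 60}, {"linear": [0, 0, 0], "delta_rot": [0, 0, 0], "fingers": 30}, {"linear": [0, 0, 0], "delta_rot": [0, 0, 0], "fingers": 0}, {"linear": [0, 0, 0], "delta_rot": [0, 0, 0], "fingers": 0}, {"linear": [0, 0, 0], "delta_rot": [0, 0, 0], "fingers": 0}, {"linear": [0, 0, 0], "delta_rot": [0, 0, 0], "fingers": 0}]}}

```text
time: 26.3
tool_pos: [0.4549, 0.3403, 0.0403]
tool_rot: [0.0, -0.0, 1.0, 0.0]
contact_force: [-0.2, 0.2, 0.4]
gripper_width: 1.001
```

Emit:
{"fn": "apply_moves", "kwargs": {"commands": [{"linear": [0, 0, -0.005], "delta_rot": [0, 0, 0], "fingers": 0}, {"linear": [0, 0, -0.02], "delta_rot": [0, 0, 0], "fingers": 0}, {"linear": [0, 0, -0.04], "delta_rot": [0, 0, 0], "fingers": 0}, {"linear": [0, 0, -0.065], "delta_rot": [0, 0, 0], "fingers": 0}, {"linear": [0, 0, -0.09], "delta_rot": [0, 0, 0], "fingers": 0}, {"linear": [0, 0, -0.11], "delta_rot": [0, 0, 0], "fingers": 0}, {"linear": [0, 0, -0.12], "delta_rot": [0, 0, 0], "fingers": 0}, {"linear": [0, 0, -0.12], "delta_rot": [0, 0, 0], "fingers": 0}]}}

```text
time: 27.1
tool_pos: [0.4561, 0.341, 0.1632]
tool_rot: [0.002, -0.0, 1.0, 0.001]
contact_force: [0.2, 0.4, -0.2]
gripper_width: 0.996
```

Emit:
{"fn": "apply_moves", "kwargs": {"commands": [{"linear": [0.001, -0.01, 0], "delta_rot": [0, 0, 0], "fingers": 0}, {"linear": [0.002, -0.04, 0], "delta_rot": [0, 0, 0], "fingers": 0}, {"linear": [0.003, -0.08, 0], "delta_rot": [0, 0, 0], "fingers": 0}, {"linear": [0.005, -0.12, 0], "delta_rot": [0, 0, 0], "fingers": 0}, {"linear": [0.007, -0.16, 0], "delta_rot": [0, 0, 0], "fingers": 0}, {"linear": [0.009, -0.2, 0], "delta_rot": [0, 0, 0], "fingers": 0}, {"linear": [0.01, -0.24, 0], "delta_rot": [0, 0, 0], "fingers": 0}, {"linear": [0.012, -0.27, 0], "delta_rot": [0, 0, 0], "fingers": 0}]}}

```text
time: 27.9
tool_pos: [0.4414, 0.0679, 0.1584]
tool_rot: [-0.002, 0.0, 1.0, -0.0]
contact_force: [0.6, -0.4, -0.7]
gripper_width: 0.999
```

Emit:
{"fn": "apply_moves", "kwargs": {"commands": [{"linear": [0.001, -0.025, 0], "delta_rot": [0, 0, 0], "fingers": 0}, {"linear": [0.002, -0.045, 0], "delta_rot": [0, 0, 0], "fingers": 0}, {"linear": [0.002, -0.057, 0], "delta_rot": [0, 0, 0], "fingers": 0}, {"linear": [0.002, -0.063, 0], "delta_rot": [0, 0, 0], "fingers": 0}, {"linear": [0.002, -0.063, 0.005], "delta_rot": [0, 0, 0], "fingers": 0}, {"linear": [0.002, -0.063, 0.01], "delta_rot": [0, 0, 0], "fingers": 0}, {"linear": [0.002, -0.063, 0.01], "delta_rot": [0, 0, 0], "fingers": 0}, {"linear": [0.002, -0.063, 0.01], "delta_rot": [0, 0, 0], "fingers": 0}]}}

```text
time: 28.7
tool_pos: [0.4409, 0.008, 0.1498]
tool_rot: [-0.0, -0.001, 1.0, 0.0]
contact_force: [-0.1, 0.2, 0.1]
gripper_width: 1.0
```

```bash
python3 look.py 7 180 180 170 110
```

```text
28.8 [0.4412 0.0078 0.1503] [-0.e+00 -8.e-04  1.e+00  0.e+00] [ 0.7 -0.3  0.1] 0.9999930546644877
```

View pics/l7.png

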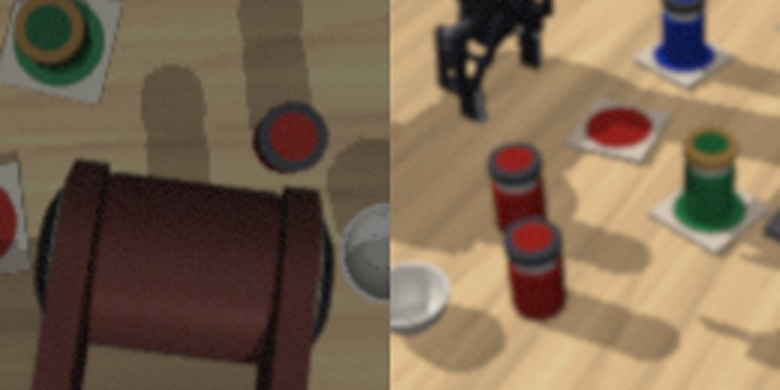

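The gripper is above the left red jar; the other red jar and the bowl are clear of the fingers. Descend.

Emit:
{"fn": "apply_moves", "kwargs": {"commands": [{"linear": [0, 0, 0.02], "delta_rot": [0, 0, 0], "fingers": 0}, {"linear": [0, 0, 0.045], "delta_rot": [0, 0, 0], "fingers": 0}, {"linear": [0, 0, 0.07], "delta_rot": [0, 0, 0], "fingers": 0}, {"linear": [0, 0, 0.09], "delta_rot": [0, 0, 0], "fingers": 0}, {"linear": [0, 0, 0.105], "delta_rot": [0, 0, 0], "fingers": 0}, {"linear": [0, 0, 0.115], "delta_rot": [0, 0, 0], "fingers": 0}, {"linear": [0, 0, 0.119], "delta_rot": [0, 0, 0], "fingers": 0}, {"linear": [0, 0, 0.119], "delta_rot": [0, 0, 0], "fingers": 0}]}}

```text
time: 29.6
tool_pos: [0.4411, 0.0074, 0.0312]
tool_rot: [-0.0, -0.0, 1.0, 0.0]
contact_force: [0.3, -0.1, -0.4]
gripper_width: 0.998
```

Emit:
{"fn": "apply_moves", "kwargs": {"commands": [{"linear": [0, 0, 0], "delta_rot": [0, 0, 0], "fingers": 40}, {"linear": [0, 0, 0], "delta_rot": [0, 0, 0], "fingers": 80}, {"linear": [0, 0, 0], "delta_rot": [0, 0, 0], "fingers": 140}, {"linear": [0, 0, 0], "delta_rot": [0, 0, 0], "fingers": 255}, {"linear": [0, 0, 0], "delta_rot": [0, 0, 0], "fingers": 255}, {"linear": [0, 0, 0], "delta_rot": [0, 0, 0], "fingers": 255}, {"linear": [0, 0, 0], "delta_rot": [0, 0, 0], "fingers": 255}, {"linear": [0, 0, 0], "delta_rot": [0, 0, 0], "fingers": 255}]}}

```text
time: 30.4
tool_pos: [0.4423, 0.0073, 0.0326]
tool_rot: [0.001, -0.0, 1.0, -0.0]
contact_force: [-0.5, 0.9, 6.1]
gripper_width: 0.619
```

Emit:
{"fn": "apply_moves", "kwargs": {"commands": [{"linear": [0, 0, -0.005], "delta_rot": [0, 0, 0], "fingers": 255}, {"linear": [0, 0, -0.015], "delta_rot": [0, 0, 0], "fingers": 255}, {"linear": [0, 0, -0.035], "delta_rot": [0, 0, 0], "fingers": 255}, {"linear": [0, 0, -0.06], "delta_rot": [0, 0, 0], "fingers": 255}, {"linear": [0, 0, -0.085], "delta_rot": [0, 0, 0], "fingers": 255}, {"linear": [0, 0, -0.11], "delta_rot": [0, 0, 0], "fingers": 255}, {"linear": [0, 0, -0.125], "delta_rot": [0, 0, 0], "fingers": 255}, {"linear": [0, 0, -0.13], "delta_rot": [0, 0, 0], "fingers": 255}]}}

```text
time: 31.2
tool_pos: [0.442, 0.0072, 0.1633]
tool_rot: [0.002, -0.0, 1.0, -0.0]
contact_force: [-0.1, 0.3, -2.1]
gripper_width: 0.622
```

Emit:
{"fn": "apply_moves", "kwargs": {"commands": [{"linear": [-0.001, 0.008, 0], "delta_rot": [0, 0, 0], "fingers": 255}, {"linear": [-0.003, 0.03, 0], "delta_rot": [0, 0, 0], "fingers": 255}, {"linear": [-0.005, 0.065, 0], "delta_rot": [0, 0, 0], "fingers": 255}, {"linear": [-0.008, 0.1, 0], "delta_rot": [0, 0, 0], "fingers": 255}, {"linear": [-0.011, 0.135, 0], "delta_rot": [0, 0, 0], "fingers": 255}, {"linear": [-0.013, 0.16, 0], "delta_rot": [0, 0, 0], "fingers": 255}, {"linear": [-0.014, 0.172, 0.005], "delta_rot": [0, 0, 0], "fingers": 255}, {"linear": [-0.014, 0.175, 0.02], "delta_rot": [0, 0, 0], "fingers": 255}]}}

```text
time: 32.0
tool_pos: [0.4552, 0.1836, 0.1407]
tool_rot: [0.0, -0.001, 1.0, 0.0]
contact_force: [0.3, -0.7, -2.1]
gripper_width: 0.618
```

Emit:
{"fn": "apply_moves", "kwargs": {"commands": [{"linear": [0, 0, 0.025], "delta_rot": [0, 0, 0], "fingers": 255}, {"linear": [0, 0, 0.05], "delta_rot": [0, 0, 0], "fingers": 255}, {"linear": [0, 0, 0.07], "delta_rot": [0, 0, 0], "fingers": 255}, {"linear": [0, 0, 0.085], "delta_rot": [0, 0, 0], "fingers": 255}, {"linear": [0, 0, 0.092], "delta_rot": [0, 0, 0], "fingers": 255}, {"linear": [0, 0, 0.096], "delta_rot": [0, 0, 0], "fingers": 255}, {"linear": [0, 0, 0.098], "delta_rot": [0, 0, 0], "fingers": 255}, {"linear": [0, 0, 0.098], "delta_rot": [0, 0, 0], "fingers": 255}]}}

```text
time: 32.8
tool_pos: [0.4553, 0.1822, 0.0436]
tool_rot: [0.0, -0.0, 1.0, 0.0]
contact_force: [0.5, -0.3, -2.4]
gripper_width: 0.618
```

```bash
python3 look.py 8 120 180 190 80
```

```text
32.9 [0.4557 0.1824 0.0441] [ 7.e-04 -3.e-04  1.e+00  1.e-04] [-0.  -0.9 -2.3] 0.617888981309697
```

View pics/l8.png

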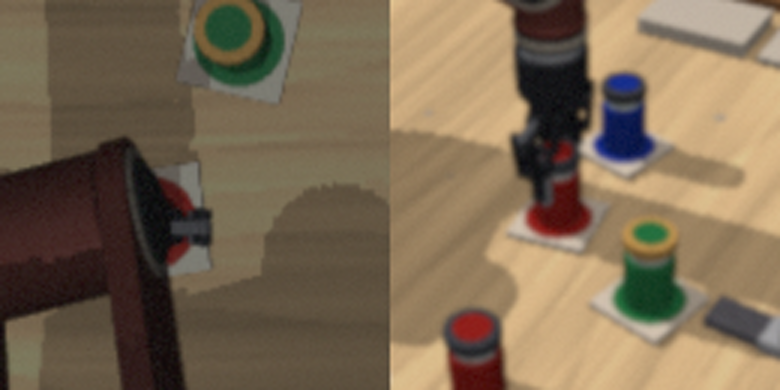

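The red jar is over its spot. Lower, release, rise, then retreat out of the top view.

Emit:
{"fn": "apply_moves", "kwargs": {"commands": [{"linear": [0, 0, 0.0005], "delta_rot": [0, 0, 0], "fingers": 255}, {"linear": [0, 0, 0.001], "delta_rot": [0, 0, 0], "fingers": 255}, {"linear": [0, 0, 0.0015], "delta_rot": [0, 0, 0], "fingers": 255}, {"linear": [0, 0, 0.002], "delta_rot": [0, 0, 0], "fingers": 255}, {"linear": [0, 0, 0.0025], "delta_rot": [0, 0, 0], "fingers": 255}, {"linear": [0, 0, 0.003], "delta_rot": [0, 0, 0], "fingers": 255}, {"linear": [0, 0, 0.003], "delta_rot": [0, 0, 0], "fingers": 255}, {"linear": [0, 0, 0.003], "delta_rot": [0, 0, 0], "fingers": 255}]}}

```text
time: 33.7
tool_pos: [0.4551, 0.1824, 0.0407]
tool_rot: [-0.0, -0.0, 1.0, -0.0]
contact_force: [-2.2, -0.0, 3.5]
gripper_width: 0.62
```

Emit:
{"fn": "apply_moves", "kwargs": {"commands": [{"linear": [0, 0, 0], "delta_rot": [0, 0, 0], "fingers": 90}, {"linear": [0, 0, 0], "delta_rot": [0, 0, 0], "fingers": 80}, {"linear": [0, 0, 0], "delta_rot": [0, 0, 0], "fingers": 60}, {"linear": [0, 0, 0], "delta_rot": [0, 0, 0], "fingers": 30}, {"linear": [0, 0, 0], "delta_rot": [0, 0, 0], "fingers": 0}, {"linear": [0, 0, 0], "delta_rot": [0, 0, 0], "fingers": 0}, {"linear": [0, 0, 0], "delta_rot": [0, 0, 0], "fingers": 0}, {"linear": [0, 0, 0], "delta_rot": [0, 0, 0], "fingers": 0}]}}

```text
time: 34.5
tool_pos: [0.455, 0.1823, 0.0403]
tool_rot: [-0.0, -0.0, 1.0, 0.0]
contact_force: [-0.1, -0.0, 1.1]
gripper_width: 0.996
```

Emit:
{"fn": "apply_moves", "kwargs": {"commands": [{"linear": [0, 0, -0.005], "delta_rot": [0, 0, 0], "fingers": 0}, {"linear": [0, 0, -0.02], "delta_rot": [0, 0, 0], "fingers": 0}, {"linear": [0, 0, -0.04], "delta_rot": [0, 0, 0], "fingers": 0}, {"linear": [0, 0, -0.07], "delta_rot": [0, 0, 0], "fingers": 0}, {"linear": [0, 0, -0.1], "delta_rot": [0, 0, 0], "fingers": 0}, {"linear": [0, 0, -0.13], "delta_rot": [0, 0, 0], "fingers": 0}, {"linear": [0, 0, -0.15], "delta_rot": [0, 0, 0], "fingers": 0}, {"linear": [0, 0, -0.16], "delta_rot": [0, 0, 0], "fingers": 0}]}}

```text
time: 35.3
tool_pos: [0.4561, 0.1826, 0.2033]
tool_rot: [0.002, -0.0, 1.0, 0.001]
contact_force: [1.0, -0.2, 0.5]
gripper_width: 1.002
```

Emit:
{"fn": "apply_moves", "kwargs": {"commands": [{"linear": [0.01, 0.02, 0], "delta_rot": [0, 0, 0], "fingers": 0}, {"linear": [0.03, 0.06, 0], "delta_rot": [0, 0, 0], "fingers": 0}, {"linear": [0.05, 0.1, 0], "delta_rot": [0, 0, 0], "fingers": 0}, {"linear": [0.07, 0.14, 0], "delta_rot": [0, 0, 0], "fingers": 0}, {"linear": [0.09, 0.18, 0], "delta_rot": [0, 0, 0], "fingers": 0}, {"linear": [0.11, 0.22, 0], "delta_rot": [0, 0, 0], "fingers": 0}, {"linear": [0.13, 0.26, 0], "delta_rot": [0, 0, 0], "fingers": 0}, {"linear": [0.15, 0.29, 0], "delta_rot": [0, 0, 0], "fingers": 0}]}}

```text
time: 36.1
tool_pos: [0.3033, 0.4739, 0.1995]
tool_rot: [-0.0, -0.001, 1.0, -0.0]
contact_force: [0.7, -0.3, 0.0]
gripper_width: 1.002
```

Emit:
{"fn": "apply_moves", "kwargs": {"commands": [{"linear": [0.02, 0.03, 0], "delta_rot": [0, 0, 0], "fingers": 0}, {"linear": [0.04, 0.06, 0], "delta_rot": [0, 0, 0], "fingers": 0}, {"linear": [0.06, 0.09, 0], "delta_rot": [0, 0, 0], "fingers": 0}, {"linear": [0.07, 0.11, 0], "delta_rot": [0, 0, 0], "fingers": 0}, {"linear": [0.07, 0.11, 0], "delta_rot": [0, 0, 0], "fingers": 0}, {"linear": [0.07, 0.11, 0], "delta_rot": [0, 0, 0], "fingers": 0}, {"linear": [0.07, 0.11, 0], "delta_rot": [0, 0, 0], "fingers": 0}, {"linear": [0.07, 0.11, 0], "delta_rot": [0, 0, 0], "fingers": 0}]}}

```text
time: 36.9
tool_pos: [0.2354, 0.5813, 0.2002]
tool_rot: [-0.0, 0.0, 1.0, -0.0]
contact_force: [0.3, 1.1, -0.5]
gripper_width: 1.001
```

```bash
python3 look.py 9 120 180 190 80; python3 - <<'E'
from plant import eyes
from h import *
p=eyes.camera_params("top"); im=cv2.imread("pics/top9.png")
T=[("b",.4551,.3414),("r",.4552,.1831),("g",.602,.109),("y",.4411,-.3403)]
th=np.linspace(0,2*np.pi,60); out=[]
for n,x,y in T:
    c0=w2p(p,[x,y,.05])[0].astype(int)-32
    c=cv2.resize(im[c0[1]:c0[1]+64,c0[0]:c0[0]+64],None,fx=6,fy=6,interpolation=cv2.INTER_CUBIC)
    for r,z in((.038,.008),(.027,.093)):
        w=np.c_[x+r*np.cos(th),y+r*np.sin(th),0*th+z]
        cv2.polylines(c,[((w2p(p,w)-c0+.5)*6).astype(np.int32)],True,(255,0,255),1)
    out.append(c)
g=np.vstack([np.hstack(out[:2]),np.hstack(out[2:])]); cv2.imwrite("pics/g.png",cv2.resize(g,(590,590)))
E
```

```text
37.0 [0.2353 0.5815 0.2004] [ 1.e-04  3.e-04  1.e+00 -0.e+00] [-0.  -0.4  0.2] 0.9948345651996245
```

View pics/g.png

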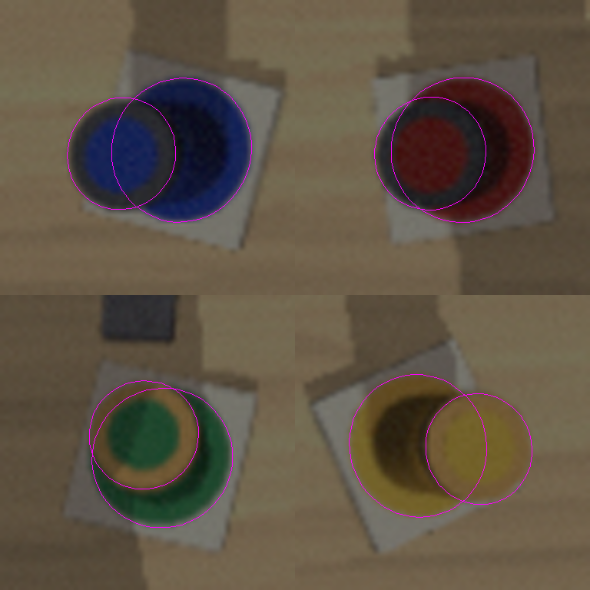

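View pics/top9.png

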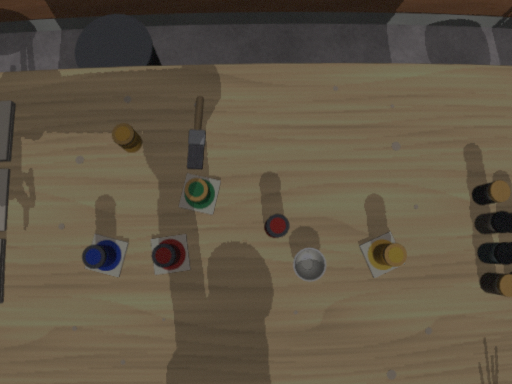

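View pics/scene9.png

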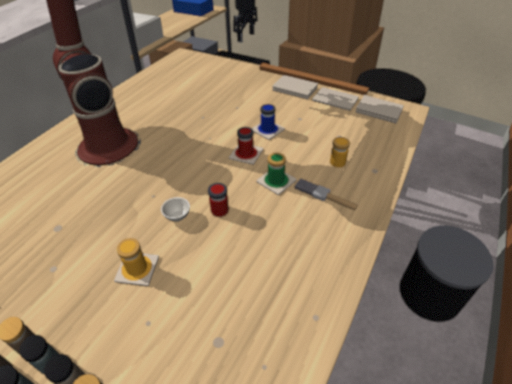

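In the overlay, all four lids sit on the circles predicted for a jar centred on its spot, to within about 1–2 mm. The bowl (310,264), brush and both decoys are where they started. Handing in.

```bash
python3 -c "
from plant import job_done
print(job_done())"
```

```text
the job is handed in; nothing more can be done
None
```

All four glaze jars stand upright on the tile of their own colour. I moved them in the order yellow, green, blue, red, and handed the job in at about 37 s of the 93 s allowed.

- **Choice of jars:** I took the red jar farthest to the left and the ochre jar nearest the base. Their look-alikes were left where they stood.
- **Placing:** each jar was lowered in steps of 0.5 mm per row until it touched its tile with about 3.5–5 N, then released.
- **Last checks:** the final top picture shows every lid within about 1–2 mm of where a centred jar's lid should be, against a margin of 11 mm. The bowl, the brush and the two look-alikes are in the same places as in the first pictures.
- **Disagreement:** the scene camera read a steady 1–2 pixels off the top camera, within the stated calibration error. No check failed.

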